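Fit the pencil to the marking gauge and set its arm

ROBOT

A 6-joint arm with a two-finger parallel gripper is mounted at the origin on a cart in front of the work surface, level with it; the furniture and walls round the work are solid. World frame = base frame: x ahead of the robot, y to its left, z up, the work surface at z = 0. Lengths are in mm, angles in rad, forces in N, time in s.
With the tool pointing down it reaches from about 325 to 900 mm from the base axis. Payload 6.1 kg.
Tool frame: the origin (TCP) lies at the very end of the fingers, on their centre line; the grasp point (between the pads) lies 19 mm behind it; z points along the fingers, y is the line along which they close (so a half turn about z gives the same grasp; the last joint's range is limited). The gripper opens to 85 mm and grips with 20 to 120 N. Pads are 22 mm wide; open, the fingers measure 114 mm over their backs; the gripper's body (76 mm by 85 mm) begins 54 mm behind the grasp point. The pads swing forward as they close: fully open they stand 13 mm farther back than shut.
Start: joints at [-1.307, 0.22, 1.526, -0, 1.395, -0.126], TCP at [237.494, -578.111, 203.9] pointing down, gripper open.
Joint ranges: [-2.98, 2.98], [-0.91, 2.08], [0.09, 2.57], [-1.24, 4.39], [0.2, 2.65], [-2.68, 2.68]. Speed limits (rad/s): [2.57, 2.57, 3.01, 3.14, 3.14, 3.14].

INTERFACE

Orientations are given as a rotation vector (axis times angle).
In Python, from plant import ctrl gives the robot as it stands. Calls block until the motion is done:
- ctrl.move_pose(position, orientation): joint-space move of the TCP to a pose.
- ctrl.move_l(position, frame=None, rate=150): straight line of the TCP; frame=None keeps the orientation; rate is the mean speed in mm/s.
- ctrl.movej(angles): joint-space move.
- ctrl.grip(opening, effort=None): finger opening in mm; effort is the grip in N (None keeps the last); returns when the fingers have stopped.
- ctrl.hold(seconds).
- ctrl.solve_ik(position, orientation): joint angles nearest the present ones, or None.
- ctrl.state(): the state.
- ctrl.read_camera(name): name is "side" or "top"; returns a dict with "pixels" (400x640x3 uint8, red, green, blue), "K" (3x3 intrinsics, pixels), "R" (3x3) and "t" (3): a world point X has camera coordinates R X + t. Camera axes: x right, y down, z forward; pixel columns grow to the right and rows downward; lengths in mm; the calibration is good to about 2 mm. A picture is of the moment at which its call begins. There is no depth.
A pose or a line that the arm cannot do raises ctrl.IKError and nothing moves.
- ctrl.close_job(): hands the job in; it is judged then, once.
Trained networks look in a picture, given as the dict that the camera call returned (one of the last four; its "shot" number tells which), for a name from the list of things; names that differ only in an ending like _2 or _b are one class to them, and where a whole thing is asked for, a point or a joint stands for the part that bears it (a point fixed in the world has none). Each returns a list of dicts, best first, with "conf" (0 to 1); they miss things now and then, are a little off and sometimes report something else, mostly with a low value. They report only what shows in the picture. A call takes as long as a camera call.
- ctrl.spot_in(picture, query): "position" ([x, y, z] in mm, in world coordinates, good to about 4 mm: the middle of the surface that is visible of it).
The state is a dict: "clock": time; "qpos": joint angles; "joint_velocities": joint speeds; "effort": joint torques, N m; "tcp_pos": TCP position; "ee_rot": TCP orientation; "wrist_force": force on the tool from outside, world axes, zero at the start; "ft_torque": the same for the moment, N m; "gripper_width": finger opening in mm; "grasp_force": force on a finger pad.
Only numpy, scipy, OpenCV 4.12 (cv2) and the standard library are available. Lean on these libraries where they do the work, as an engineer would, in place of code of your own. Each camera call takes 0.05 s, during which the arm holds its last target. There are 200 camera calls.

TASK

Get the marking gauge ready: while its arm is still locked home, lay the pencil along the arm, point outward, press it down into the two sprung clips until it is seated, and let go of it. Then squeeze the lock button against the handle and draw the arm out until its pointer stands over the ridge of the rider on the scale. Finish while still gripping the handle, holding the arm there against its return spring; leave the rider and the things lying around as they are.

Things in the scene. Friction and masses are not known exactly. Their poses are not given: they have to be found in the camera images.
- gauge: the marking gauge, fixed on the table: steel sleeve on a grey foot, out of which an 18 mm square aluminium bar (the sliding arm, axis 50 mm up) draws; beside it a low scale rail. Origin on the table under the sleeve's mouth. Axes: x = the way the arm draws out, level; y = level, the side with lock button, scale and rider; z up. All points on the gauge have these axes.
- clip_seat (a point): where the seated pencil's middle lies, on the sliding arm, 80 mm above the table; pencil along x. Two clips, each 10 mm long, stand 32 mm before and behind it: floor 3.5 mm below this point, fixed wall on the -y side, sprung jaw on the +y side. Flared mouths end 19 mm above the floor, about 15 mm wide. Between the clips 54 mm are free; the bar's top is 21 mm below this point.
- jaw_rear (a joint): opening angle, rad, of the rear clip's sprung steel jaw (10 mm long), hinged below the seat: 0 shut. The throat is about 6 mm; an 8 mm pencil pressed straight down from above pushes the jaws aside (10 to 15 N in all for both) and they close over its upper edge.
- jaw_front (a joint): the same for the front clip's jaw, 64 mm farther out along the arm.
- handle (a point): centre of the black handle block on the sliding arm, 55 mm above the table, 115 mm behind clip_seat along x. It is 36 mm long (x), its top 16 mm above this point; with the button it is 46 mm wide in y: fixed rubber rest at -23 mm, button face at +23 mm. Beside it 40 mm are free for fingers from above, down to 35 mm below this point.
- button_face (a point): centre of the outer face of the grey lock button (32 mm long in x, 26 mm high), on the handle's +y side. Pressed toward -y, square to the arm, for instance by gripping the handle across y.
- lock_button (a joint): how far the lock button is pressed in, m: 0 out, 0.006 fully in; its spring takes 4 N at first, 8.5 N fully in. Its steel tooth hooks behind a staple on the sleeve while the arm is home and clears it beyond about 0.003. Once the arm is out some 10 mm the button no longer matters.
- gauge_arm (a joint): how far the sliding arm is drawn out, m: 0 home (locked there at the start), end stop at 0.105. A spring draws it home with 4 N at home and 6.5 N at 0.1; nothing but the hand keeps it out.
- pointer (a point): tip of the steel pointer blade (3 mm thick in x) that hangs from the arm over the scale, 36 mm above the table, 65 mm behind clip_seat along x, 48 mm to its +y side; moves with the arm.
- rider_mark (a point): top middle of the thin upright ridge (3 mm thick in x, 14 mm in y, 31 mm above the table) on the small steel rider on the scale rail beside the arm. The pointer passes 5 mm above it without touching. The rider slides stiffly along the rail (3 N) and must stay where it is.
- rider (a joint): place of the rider on the scale, m: the value of gauge_arm at which the pointer stands over its ridge. The rail has a tick every 5 mm, longer ones every 10 mm, 0 below the pointer at home.
- pencil_mid (a point): middle of the hexagonal pencil, 150 mm long, 8 mm wide, 7 mm high, 11 to 17 g, lying loose on the table, this point 3.5 mm above its underside. Its long axis is y; +y is toward the sharpened point.
- pencil_tip (a point): sharpened point of the pencil, 75 mm from its middle.
- wood_block: plain wooden block, 48 x 65 x 42 mm, loose bystander; origin at the centre of its underside
- tape_measure: tape measure, 36 x 74 x 62 mm, loose bystander; origin at the centre of its underside
- side_cutters: side cutters, 60 x 119 x 21 mm, loose bystander; origin at the centre of the underside

How it is judged (in metres and radians):
On the way, in this order (a step that is already met when the one before it is completed fails the run):
1. the pencil is seated in both clips, point outward, and let go, with the arm still home (x of pencil_mid in the frame of clip_seat between -0.025 and 0.025 m and y of pencil_mid in the frame of clip_seat between -0.003 and 0.003 m and z of pencil_mid in the frame of clip_seat between -0.003 and 0.0025 m and x of pencil_tip in the frame of clip_seat above 0.04 m and angle between the y axis of pencil_mid and the x axis of clip_seat, either way round below 0.06 rad and contact force between the fingers and pencil below 0.1 N and value of joint gauge_arm below 0.006 m), for 0.2 s.
2. the lock button is squeezed in and the arm starts out (value of joint lock_button above 0.0028 m and value of joint gauge_arm above 0.008 m).
At the end, for the whole second after the job is handed in: The fingers hold the arm still by its handle (over 2 N), pointer within 3 mm of the rider's ridge along the scale; rider within 3 mm of its start; pencil untouched, seated in both clips (3 mm sideways and in height), point outward, its middle within 25 mm of midway between them (x of pointer in the frame of rider_mark between -0.003 and 0.003 m and velocity of joint gauge_arm between -0.01 and 0.01 m/s and contact force between the fingers and gauge_arm above 2 N and x of pencil_mid in the frame of clip_seat between -0.025 and 0.025 m and y of pencil_mid in the frame of clip_seat between -0.003 and 0.003 m and z of pencil_mid in the frame of clip_seat between -0.003 and 0.0025 m and x of pencil_tip in the frame of clip_seat above 0.04 m and angle between the y axis of pencil_mid and the x axis of clip_seat, either way round below 0.06 rad and contact force between the fingers and pencil below 0.1 N and distance of rider_mark from where it was at the start of the episode below 0.003 m); the arm keeps its last pose, push and grip.
It fails at once if the rider is pushed along the scale (distance of rider_mark from where it was at the start of the episode above 0.004 m).
It fails at once if a bystander is moved by more than 20 mm (distance of any of wood_block, tape_measure, side_cutters from where it was at the start of the episode above 0.02 m).
It also fails if it takes over 48 s, if anything falls off the work surface, if the arm or the gripper's body presses on something with over 40 N, if the wrist force passes 120 N, or if a joint passes its speed limit or range.

## Working session

There is one attempt and no reset: what is moved stays moved. The work goes in short steps, each a Python script; the robot and the scene stay as the last script left them, time stands still between calls to the robot, and variables do not carry over. Pictures are saved under pics/ and viewed, at most 10 in all, crops included, and the job is handed in when it is done.

```bash
ls; mkdir -p pics; python3 - <<'E'
from plant import ctrl
import cv2
for n in ["top","side"]:
    p=ctrl.read_camera(n); cv2.imwrite(f"pics/{n}0.png",p["pixels"][:,:,::-1])
    print(n,p["K"],p["R"],p["t"])
    for q in ["gauge","clip_seat","handle","button_face","pointer","rider_mark","pencil_mid","pencil_tip","jaw_rear","jaw_front","wood_block","tape_measure","side_cutters"]:
        print(q,[( [round(float(v)) for v in d["position"]],round(d["conf"],2)) for d in ctrl.spot_in(p,q)[:2]])
s=ctrl.state();print(s["clock"],s["wrist_force"],s["ee_rot"])
E
```

```text
pics
top [[360.96211623   0.         322.24121959]
 [  0.         360.96211623 200.3424271 ]
 [  0.           0.           1.        ]] [[ 0.02875992 -0.99913703 -0.02996771]
 [-0.99113062 -0.02461253 -0.13059217]
 [ 0.12974189  0.03345774 -0.99098316]] [-85.63016811 529.80586298 962.94201508]
gauge [([583, -97, 59], 0.74), ([555, -156, 20], 0.67)]
clip_seat [([583, -96, 60], 0.75)]
handle []
button_face [([559, -150, 66], 0.45)]
pointer [([592, -95, 63], 0.91)]
rider_mark [([553, -36, 16], 0.42), ([586, -99, 60], 0.31)]
pencil_mid [([433, -100, 7], 0.68)]
pencil_tip [([434, -102, 2], 0.69), ([524, -423, 54], 0.69)]
jaw_rear []
jaw_front [([557, -158, 19], 0.59)]
wood_block [([494, 281, 43], 0.72)]
tape_measure [([523, -424, 50], 0.96), ([554, -35, 16], 0.63)]
side_cutters [([402, -260, 13], 0.68)]
side [[376.43358338   0.         318.08421168]
 [  0.         376.43358338 198.51321244]
 [  0.           0.           1.        ]] [[-0.81923981 -0.57323825 -0.01562206]
 [-0.28550414  0.43134945 -0.85581834]
 [ 0.49732637 -0.69666029 -0.51704054]] [354.68829432 267.15822483 912.09885932]
gauge [([557, -131, 43], 0.86), ([484, 297, 36], 0.33)]
clip_seat [([586, -80, 60], 0.9)]
handle [([585, -83, 59], 0.93)]
button_face []
pointer [([584, -86, 58], 0.91)]
rider_mark []
pencil_mid []
pencil_tip []
jaw_rear []
jaw_front [([406, -249, 16], 0.27)]
wood_block [([485, 298, 36], 0.66)]
tape_measure [([517, -411, 39], 0.58)]
side_cutters [([408, -249, 16], 0.66), ([434, -95, 7], 0.57)]
1.4 [ 0.00266008 -0.06707407 -0.22745822] [3.08210552e+00 6.08432085e-01 3.55471280e-06]
```

```bash
python3 - <<'E'
import cv2
a=cv2.imread("pics/top0.png");b=cv2.imread("pics/side0.png")
cv2.imwrite("pics/side0v.png",b)
c=a[100:300,250:450]; cv2.imwrite("pics/topc.png",cv2.resize(c,None,fx=3,fy=3,interpolation=cv2.INTER_CUBIC))
c=b[100:300,210:470]; cv2.imwrite("pics/sidec.png",cv2.resize(c,None,fx=3,fy=3,interpolation=cv2.INTER_CUBIC))
E
```

```text
(no output)
```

View pics/topc.png

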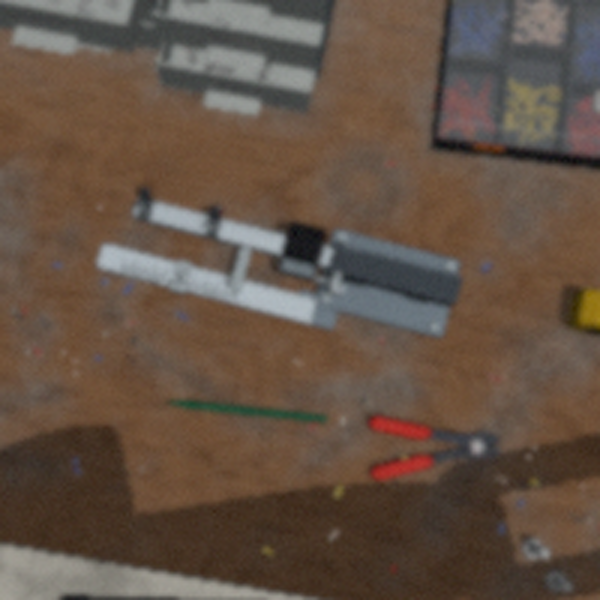

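View pics/sidec.png

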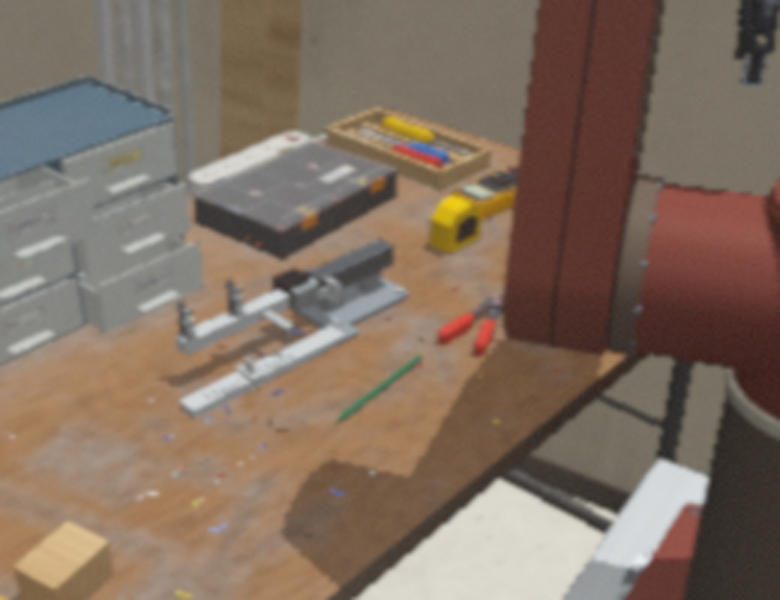

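View pics/top0.png

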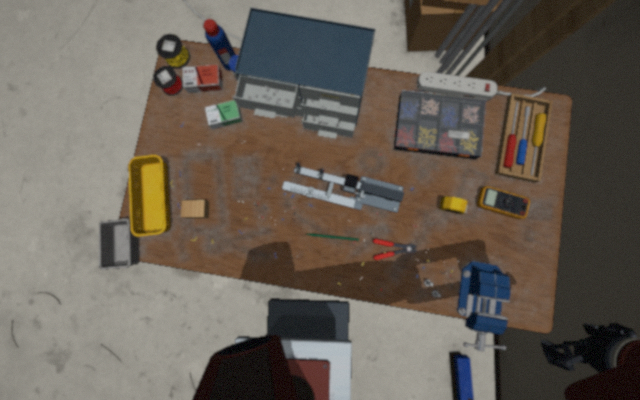

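The top crop shows the gauge with its arm pointing image-left (world +y). The handle is at crop (305,243), the clips at (142,205) and (213,220), the pointer at (238,285), the rider at (180,275), and the pencil runs from (170,403) to (327,418). Next I'll average some frames and enlarge them to get precise picks.

```bash
python3 - <<'E'
from plant import ctrl
import cv2,numpy as np,pickle
cal={}
for n,(u0,v0,u1,v1) in {"top":(280,155,410,245),"side":(260,165,360,245)}.items():
    ps=[ctrl.read_camera(n) for _ in range(6)]
    im=np.mean([p["pixels"].astype(float) for p in ps],0)[:,:,::-1]
    cal[n]={k:np.array(ps[0][k]) for k in "KRt"}
    np.save(f"{n}.npy",im)
    f=6 if n=="top" else 7
    c=cv2.resize(np.clip(im[v0:v1,u0:u1]*1.2,0,255).astype(np.uint8),None,fx=f,fy=f,interpolation=cv2.INTER_CUBIC)
    cv2.imwrite(f"pics/{n}z.png",c)
pickle.dump(cal,open("cal.pkl","wb"))
E
```

```text
(no output)
```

View pics/topz.png

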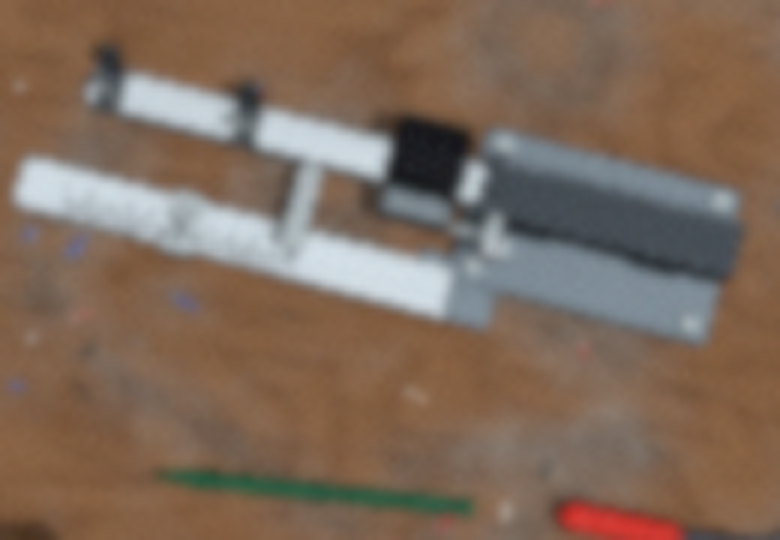

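View pics/sidez.png

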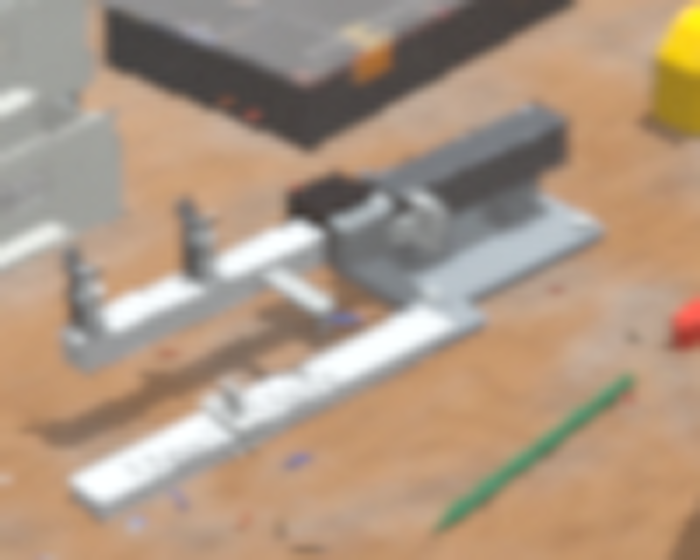

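The overview shows the pencil's point at the image-left end (world +y), top zoom (165,475), with its butt at (472,507). I'll fit the gauge pose from these picks and check it with an overlay.

```bash
cat > geo.py <<'E'
import numpy as np,pickle,cv2
cal=pickle.load(open("cal.pkl","rb"))
CR={"top":(280,155,6),"side":(260,165,7)}
def proj(n,X):
    c=cal[n];q=np.atleast_2d(X)@c["R"].T+c["t"];q=q@c["K"].T;return q[:,:2]/q[:,2:]
def z2p(n,p):
    u,v,f=CR[n];return (np.array(p)+.5)/f-.5+[u,v]
def p2z(n,p):
    u,v,f=CR[n];return (np.array(p)-[u,v]+.5)*f-.5
def onplane(n,uv,z):
    c=cal[n];d=c["R"].T@np.linalg.inv(c["K"])@[uv[0],uv[1],1];C=-c["R"].T@c["t"]
    return C+d*(z-C[2])/d[2]
def g2w(P,p):  # P=[X,Y,yaw] of clip_seat; p rel clip_seat in x,y; z above table
    p=np.atleast_2d(p);c,s=np.cos(P[2]),np.sin(P[2])
    return np.c_[P[0]+c*p[:,0]-s*p[:,1],P[1]+s*p[:,0]+c*p[:,1],p[:,2]]
E
cat > fit.py <<'E'
from geo import *
from scipy.optimize import least_squares
obs=[("top",(290,252),(-65,48,36),1,1),("side",(329,315),(-65,48,36),1,1),
("top",(108,48),(32,-8,95.5),1,1),("top",(246,87),(-32,-8,95.5),1,1),
("side",(75,250),(32,-8,95.5),1,1),("side",(187,203),(-32,-8,95.5),1,1),
("top",(394,151),(-97,0,71),1,0.3),("top",(466,161),(-133,0,71),1,.3)]
def res(P,raw=False):
    r=[]
    for n,z,p,a,b in obs: r.append((proj(n,g2w(P,p))[0]-z2p(n,z))*(b if not raw else 1))
    # bar upper (-y) edge, z 59
    for z in [(180,80),(330,116)]:
        w=onplane("top",z2p("top",z),59); t=np.array([np.cos(P[2]),np.sin(P[2])]);d=w[:2]-P[:2]
        r.append(np.array([(t[0]*d[1]-t[1]*d[0]+9)/2.7,0]))
    return np.array(r) if raw else np.array(r).ravel()
s=least_squares(res,[590,-70,1.5],loss="soft_l1");P=s.x;print("clip_seat",P);print(np.round(res(P,True),2))
g=lambda *p:g2w(P,p)[0]
r=onplane("top",z2p("top",(183,220)),31);r2=onplane("side",z2p("side",(236,384)),31);c,s_=np.cos(P[2]),np.sin(P[2])
for q in (r,r2):
    d=q[:2]-P[:2]; print("rider rel",c*d[0]+s_*d[1]+65,-s_*d[0]+c*d[1])
for n,a,b in(("top",(163,474),(472,507)),("side",(440,527),(631,380))):
    A=onplane(n,z2p(n,a),3.5);B=onplane(n,z2p(n,b),3.5);print("pencil",n,A,B,np.linalg.norm(A-B),"mid",(A+B)/2,"yaw",np.arctan2(*(A-B)[[1,0]]))
for n in CR:
    im=cv2.imread(f"pics/{n}z.png")
    def poly(pts,col):
        cv2.polylines(im,[np.round(p2z(n,proj(n,g2w(P,pts)))).astype(int)],True,col,1)
    for x in(-32,32): poly([(x-5,-8,95.5),(x+5,-8,95.5),(x+5,8,95.5),(x-5,8,95.5)],(0,0,255)); poly([(x-5,-8,76),(x+5,-8,76),(x+5,4,76),(x-5,4,76)],(0,255,255))
    poly([(-133,-23,71),(-97,-23,71),(-97,17,71),(-133,17,71)],(255,0,255))
    poly([(-131,23,42),(-99,23,42),(-99,23,68),(-131,23,68)],(0,255,0))
    poly([(-97,-9,59),(38,-9,59),(38,9,59),(-97,9,59)],(255,0,0))
    poly([(-65,9,36),(-65,48,36)],(0,255,0))
    cv2.imwrite(f"pics/{n}o.png",im)
a=cv2.imread("pics/topo.png")[20:330,0:560];b=cv2.imread("pics/sideo.png")[170:470,20:580]
cv2.imwrite("pics/ov.png",np.vstack([a,b])[:600])
E
python3 fit.py
```

```text
clip_seat [605.71025438 -35.88680437   1.34690068]
[[ 0.67 -0.73]
 [-1.12  2.05]
 [ 0.23  0.61]
 [ 0.8  -0.07]
 [-0.71 -0.03]
 [-0.53 -0.46]
 [-0.77 -0.09]
 [ 0.36  1.49]
 [-0.61  0.  ]
 [-0.78  0.  ]]
rider rel 53.28163915788749 47.418985762601245
rider rel 52.78187060285477 49.9131149932688
pencil top [440.45230498 -29.50582828   3.5       ] [ 429.11613982 -174.23144512    3.5       ] 145.16891130621593 mid [ 434.7842224 -101.8686367    3.5      ] yaw 1.4926272612065585
pencil side [437.76269483 -30.10816112   3.5       ] [ 427.01405668 -173.93609877    3.5       ] 144.22901535639033 mid [ 432.38837575 -102.02212995    3.5       ] yaw 1.4962023719444875
```

View pics/ov.png

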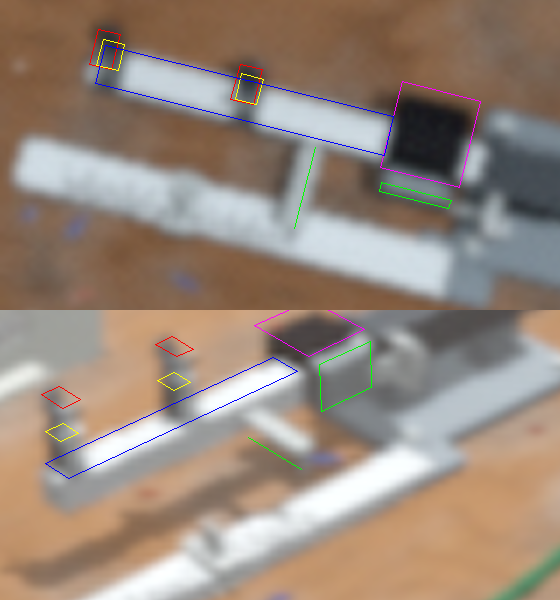

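The overlay fits to about 1–2 px. The side-view pointer pick was really the strip, which sits above the tip. I'll refine the lateral position with edge profiles across the bar, and get the pointer-to-rider distance from profiles along the scale.

```bash
cat > prof.py <<'E'
from geo import *
from scipy.optimize import brentq
P=np.array([605.7,-35.9,1.347])
def samp(n,pts):
    uv=proj(n,g2w(P,pts)).astype(np.float32);im=np.load(f"{n}.npy").astype(np.float32)
    return cv2.remap(im,uv[None,:,0].copy(),uv[None,:,1].copy(),cv2.INTER_CUBIC)[0]
ys=np.arange(-30,30,.5)
for n in CR:
  for x in(-20,-10,0,10,20,-80,-60 if n=="side" else -88):
    m=samp(n,[(x,y,59) for y in ys]);g=m[:,0]  # blue channel: brown dark, metal bright
    d=np.gradient(np.convolve(np.pad(g,2,mode="edge"),np.ones(5)/5,"valid"))
    k=(ys>-20)&(ys<0);k2=(ys>0)&(ys<22)
    print(n,x,"up",ys[k][np.argmax(d[k])],"down",ys[k2][np.argmin(d[k2])])
    if x==0: print(" ".join(f"{y:.0f}:{v:.0f}" for y,v in zip(ys[20:100:4],g[20:100:4])))
xs=np.arange(-110,20,2.)
for n in CR:
  m=samp(n,[(x,48,31) for x in xs]).mean(1); print(n,"ridge line",[(int(a),int(b)) for a,b in zip(xs,m) if -30<a<10])
  for y in (20,30,38): 
    m=samp(n,[(x,y,50) for x in xs]).mean(1); print(n,"ptr z50 y",y,[(int(a),int(b)) for a,b in zip(xs,m) if -90<a<-40])
E
python3 prof.py
```

```text
top -20 up -8.0 down 10.5
top -10 up -8.0 down 11.5
top 0 up -8.5 down 11.0
-20:55 -18:55 -16:56 -14:61 -12:69 -10:96 -8:131 -6:156 -4:175 -2:181 0:181 2:182 4:181 6:176 8:162 10:130 12:93 14:68 16:55 18:54
top 10 up -9.0 down 11.0
top 20 up -9.0 down 10.5
top -80 up -7.5 down 11.5
top -88 up -8.0 down 12.0
side -20 up -9.0 down 15.0
side -10 up -8.5 down 13.0
side 0 up -11.0 down 13.5
-20:100 -18:101 -16:104 -14:110 -12:124 -10:147 -8:165 -6:183 -4:197 -2:206 0:211 2:213 4:212 6:207 8:202 10:190 12:176 14:159 16:144 18:136
side 10 up -9.0 down 12.5
side 20 up -6.0 down 12.5
side -80 up -7.0 down 14.0
side -60 up -7.5 down 12.5
top ridge line [(-28, 174), (-26, 172), (-24, 172), (-22, 170), (-20, 165), (-18, 160), (-16, 152), (-14, 142), (-12, 133), (-10, 130), (-8, 136), (-6, 146), (-4, 159), (-2, 169), (0, 171), (2, 169), (4, 167), (6, 169), (8, 173)]
top ptr z50 y 20 [(-88, 72), (-86, 81), (-84, 85), (-82, 85), (-80, 86), (-78, 86), (-76, 87), (-74, 87), (-72, 97), (-70, 115), (-68, 134), (-66, 146), (-64, 148), (-62, 139), (-60, 122), (-58, 94), (-56, 71), (-54, 66), (-52, 70), (
[... 1082 characters left out ...]
, (-56, 126), (-54, 123), (-52, 123), (-50, 125), (-48, 127), (-46, 130), (-44, 131), (-42, 131)]
side ptr z50 y 30 [(-88, 96), (-86, 106), (-84, 115), (-82, 122), (-80, 125), (-78, 129), (-76, 132), (-74, 144), (-72, 160), (-70, 176), (-68, 186), (-66, 189), (-64, 183), (-62, 169), (-60, 153), (-58, 140), (-56, 128), (-54, 123), (-52, 121), (-50, 120), (-48, 120), (-46, 119), (-44, 119), (-42, 119)]
side ptr z50 y 38 [(-88, 87), (-86, 90), (-84, 94), (-82, 98), (-80, 107), (-78, 117), (-76, 128), (-74, 139), (-72, 153), (-70, 170), (-68, 181), (-66, 188), (-64, 185), (-62, 172), (-60, 154), (-58, 131), (-56, 114), (-54, 101), (-52, 98), (-50, 97), (-48, 96), (-46, 96), (-44, 95), (-42, 97)]
```

```bash
cat > rb.py <<'E'
from plant import ctrl
from geo import *
from scipy.spatial.transform import Rotation as Ro
P=np.array([605.3,-35.8,1.337])
PM=np.array([433.6,-101.5]);PY=1.494
def rv(psi): return (Ro.from_euler("z",psi)*Ro.from_euler("x",np.pi)).as_rotvec()
def G(x,y,z): return g2w(P,(x,y,z))[0]
def st(m=""):
    s=ctrl.state();print(m,"t%.2f"%s["clock"],np.round(s["tcp_pos"],1),"F",np.round(s["wrist_force"],1),"w%.1f g%.1f"%(s["gripper_width"],s["grasp_force"]));return s
E
python3 - <<'E'
from rb import *
for off in(0,-np.pi):
    print(off,[None if q is None else np.round(q,2) for q in (ctrl.solve_ik([*PM,1.5],rv(PY+off)),ctrl.solve_ik(G(0,0,77),rv(P[2]+off)),ctrl.solve_ik(G(-115,0,30),rv(P[2]+off)),ctrl.solve_ik(G(-60,0,30),rv(P[2]+off)))])
st()
E
```

```text
0 [array([-0.41,  0.05,  2.13, -0.  ,  0.95, -0.33]), array([-0.19,  0.3 ,  1.69, -0.  ,  1.16,  0.04]), array([-0.38,  0.34,  1.73, -0.  ,  1.07, -0.15]), array([-0.29,  0.34,  1.73, -0.  ,  1.07, -0.06])]
-3.141592653589793 [None, None, None, None]
 t2.00 [ 237.5 -578.1  203.9] F [-1.2  0.1  1.3] w85.4 g0.0
```

```bash
python3 - <<'E'
from rb import *
ctrl.grip(34,40)
ctrl.move_pose([*PM,90],rv(PY))
ctrl.move_l([*PM,1.5],rate=80); st("down")
ctrl.grip(0,60); st("grip")
ctrl.move_l([*PM,140],rate=150); st("up")
ctrl.move_pose(G(0,0,140),rv(P[2])); st("over")
ctrl.hold(.3)
a=[]
for n,box in (("top",(270,140,370,215)),("side",(220,120,360,240))):
    im=np.mean([ctrl.read_camera(n)["pixels"].astype(float) for _ in range(3)],0)[:,:,::-1];np.save(n+"2.npy",im)
    u0,v0,u1,v1=box; a.append(cv2.resize(np.clip(im[v0:v1,u0:u1]*1.2,0,255).astype(np.uint8),(400,int(400*(v1-v0)/(u1-u0))),interpolation=cv2.INTER_CUBIC))
h=max(x.shape[0] for x in a)
cv2.imwrite("pics/over.png",np.hstack([np.pad(x,((0,h-x.shape[0]),(0,0),(0,0))) for x in a]))
st()
E
```

```text
down t5.72 [ 434.2 -101.7    2. ] F [0.3 0.4 0. ] w34.0 g0.0
grip t6.14 [ 433.7 -101.5    1.6] F [ 0.8 -0.5  0.9] w-0.1 g0.0
up t7.22 [ 432.9 -101.2  139. ] F [ 0.3  0.2 -0.7] w-0.2 g0.0
over t7.98 [603.8 -35.9 138.7] F [ 0.3  0.  -0.7] w0.2 g0.0
 t8.58 [605.3 -35.9 140.2] F [ 0.4 -0.7  0.5] w-0.2 g0.0
```

View pics/over.png

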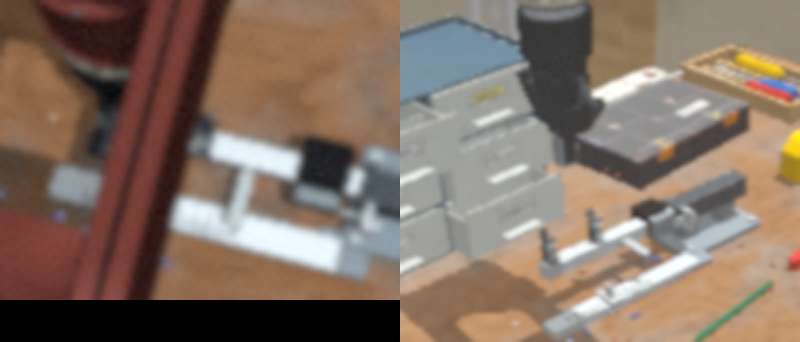

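The fingers closed on nothing, and the pencil still lies on the table. I'll relocate it by colour segmentation, comparing the images before and after.

```bash
cat > pen.py <<'E'
from geo import *
def pencil(n,im,z=3.5):
    f=im.astype(float);m=((f[:,:,1]>f[:,:,2]*1.15)&(f[:,:,1]>f[:,:,0]*1.1)).astype(np.uint8)
    k,l,s,c=cv2.connectedComponentsWithStats(m)
    best=None
    for i in range(1,k):
        u=c[i]; w=onplane(n,u,z)
        if 380<w[0]<480 and -200<w[1]<0 and s[i,4]>15 and (best is None or s[i,4]>s[best,4]): best=i
    if best is None: return None
    v,u=np.nonzero(l==best); W=np.array([onplane(n,p,z) for p in zip(u,v)])[:,:2]
    mu=W.mean(0);d=np.linalg.svd(W-mu)[2][0];d*=np.sign(d[1]);t=(W-mu)@d
    return mu.round(1),np.arctan2(d[1],d[0]).round(3),(t.min().round(1),t.max().round(1)),len(W)
if __name__=="__main__":
    for f,n in(("top","top"),("top2","top"),("side","side"),("side2","side")): print(f,pencil(n,np.load(f+".npy")))
E
python3 pen.py
```

```text
top (array([ 434.4, -103.6]), np.float64(1.497), (np.float64(-67.3), np.float64(70.7)), 113)
top2 (array([ 434.3, -103.8]), np.float64(1.496), (np.float64(-67.1), np.float64(68.1)), 111)
side (array([ 433.4, -100.7]), np.float64(1.496), (np.float64(-71.4), np.float64(64.4)), 55)
side2 (array([ 433.5, -100.5]), np.float64(1.496), (np.float64(-71.6), np.float64(64.2)), 54)
```

```bash
python3 - <<'E'
from geo import *
for z in (140,150,160): print(z,proj("side",[605.3,-35.9,z]))
im=np.load("side2.npy");c=im[140:200,250:310]
o=cv2.resize(np.clip(c*1.5,0,255).astype(np.uint8),None,fx=9,fy=9,interpolation=cv2.INTER_CUBIC)
for z in(140,150,160):
    p=(proj("side",[605.3,-35.9,z])[0]-[250,140]+.5)*9; cv2.circle(o,tuple(int(v) for v in p),3,(0,0,255),-1)
cv2.imwrite("pics/tip.png",o)
E
```

```text
140 [[278.42915714 185.28765628]]
150 [[278.20182395 182.45290445]]
160 [[277.97245615 179.59278195]]
```

View pics/tip.png

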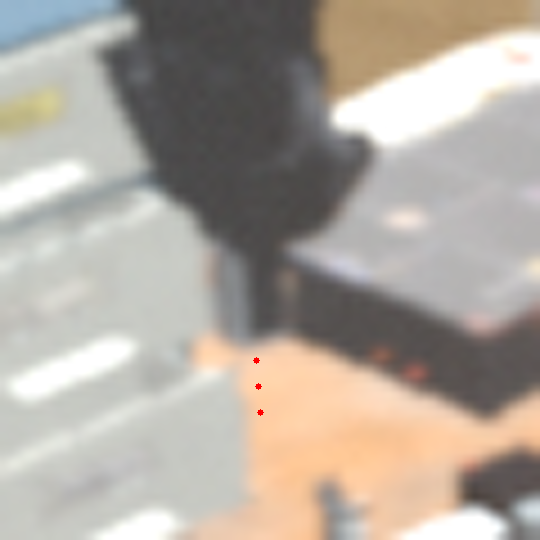

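The fingertips appear about 25 mm above the reported TCP, so I'll probe the bare table gently to find the true tip height.

```bash
python3 - <<'E'
from rb import *
ctrl.move_pose([480,-100,60],rv(PY))
ctrl.move_l([480,-100,6],rate=120); ctrl.hold(.1); f0=np.array(st()["wrist_force"])
z=6
while z>-34:
    z-=2; ctrl.move_l([480,-100,z],rate=60)
    s=ctrl.state(); f=s["wrist_force"][2]-f0[2]
    if abs(f)>4: break
ctrl.hold(.1);st("contact? z=%g"%z)
for n in("top","side"):np.save(n+"3.npy",np.array(ctrl.read_camera(n)["pixels"])[:,:,::-1].astype(float))
E
```

```text
t9.97 [ 481.3 -100.3    7.1] F [-0.   0.4  0. ] w-0.1 g0.0
contact? z=-28 t14.32 [ 480.4 -100.1  -27.4] F [-1.3  0.7  6.5] w-0.0 g3.1
```

Contact came at TCP z ≈ -27, so the true fingertips are 27 mm behind the reported TCP. The side picture agrees with this, and there is no lateral offset. I'll correct for it and try the grasp again.

```bash
echo 'D=-27.0  # reported TCP z minus true fingertip z' >> rb.py; sed -i 's/^PM=.*/PM=np.array([433.8,-101.5]);PY=1.496/' rb.py; python3 - <<'E'
from rb import *
import sys
ctrl.move_l([480,-100,20+D],rate=150)
ctrl.grip(30,60)
ctrl.move_pose([*PM,35+D],rv(PY))
ctrl.move_l([*PM,1.2+D],rate=80); st("down")
ctrl.grip(0,60); s=st("grip")
if s["gripper_width"]<4: sys.exit()
ctrl.move_l([*PM,130+D],rate=200); st("up")
ctrl.move_pose(G(0,0,130+D),rv(P[2])); ctrl.hold(.2); st("over")
from pen import *
for n,box in (("side",(230,130,330,230)),):
    im=np.mean([ctrl.read_camera(n)["pixels"].astype(float) for _ in range(3)],0)[:,:,::-1];np.save(n+"4.npy",im)
    o=cv2.resize(np.clip(im[130:230,230:330]*1.3,0,255).astype(np.uint8),None,fx=6,fy=6,interpolation=cv2.INTER_CUBIC)
    # expected pencil axis and clip mouths
    for pts,c in (([(-75,0,132.3),(75,0,132.3)],(0,0,255)),([(-37,0,95.5),(-27,0,95.5)],(0,0,255)),([(27,0,95.5),(37,0,95.5)],(0,0,255))):
        q=np.round((proj(n,g2w(P,pts))-[230,130]+.5)*6).astype(int); cv2.polylines(o,[q],False,c,1)
    cv2.imwrite("pics/over2.png",o)
E
```

```text
down t16.00 [ 433.8 -101.4  -26.3] F [-0.4  0.2  0. ] w30.1 g0.0
grip t16.35 [ 434.1 -101.6  -25.5] F [-0.4  0.1  0.2] w4.5 g58.8
up t17.14 [ 433.  -101.2  102. ] F [-0.1 -0.1  0.1] w4.4 g58.8
over t18.10 [604.2 -36.7 103.1] F [ 0.2 -0.5  0.7] w4.5 g58.8
```

View pics/over2.png

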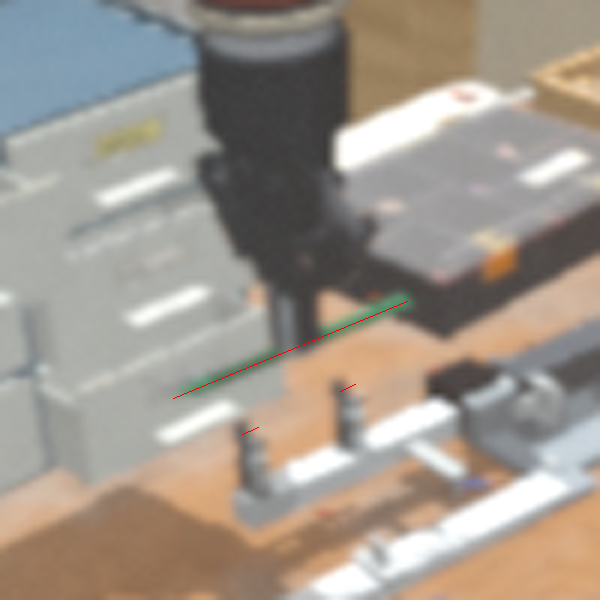

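The pencil hangs level, lined up over the clips with the point outward at about (185,392). The clip mouths at (250,430) and (347,387) match the model. Now the insertion, watching force.

```bash
python3 - <<'E'
from rb import *
ctrl.move_l(G(0,0,102+D),rate=100); ctrl.hold(.15); f0=np.array(st()["wrist_force"])
z=102
while z>74:
    z-=2; ctrl.move_l(G(0,0,z+D),rate=50)
    s=ctrl.state(); f=np.array(s["wrist_force"])-f0
    print(z,round(s["tcp_pos"][2]-D,1),np.round(f,1),np.round(s["ft_torque"],2),round(s["gripper_width"],1))
    if f[2]>28: break
ctrl.hold(.15); st()
E
```

```text
t18.83 [605.9 -35.9  75.7] F [-0.7 -0.9  0.4] w4.6 g58.8
100 100.2 [0.8 1.3 0.1] [ 0.04  0.02 -0.05] 4.5
98 97.8 [1.3 0.9 0.1] [0.02 0.09 0.02] 4.6
96 95.8 [ 1.5  1.1 -1.1] [-0.01  0.03 -0.03] 4.2
94 93.8 [ 0.5  0.3 -0.5] [-0.04 -0.    0.02] 4.5
92 91.8 [ 0.2  0.8 -1.6] [ 0.01 -0.01  0.  ] 4.5
90 89.8 [ 0.3  1.3 -0.8] [ 0.02 -0.03  0.01] 4.5
88 87.8 [0.4 0.9 0.5] [ 0.01  0.08 -0.06] 4.7
86 86.1 [-4.2  1.6  4.8] [ 0.16  0.79 -0.02] 4.6
84 84.7 [-7.3  2.3 10.6] [ 0.28  1.51 -0.09] 4.7
82 82.2 [-7.3  3.   5.7] [ 0.09  1.33 -0.05] 4.6
80 79.3 [-4.9  2.7  1.9] [ 0.16  0.91 -0.05] 4.4
78 77.9 [-6.4  3.1  5.4] [ 0.21  1.22 -0.03] 4.5
76 77.6 [-12.2   2.8  16. ] [ 0.4   2.12 -0.  ] 4.5
74 77.3 [-17.    3.5  26.4] [ 0.52  3.04 -0.04] 4.2
 t22.48 [604.3 -35.4  50.3] F [-16.6   2.9  28. ] w4.2 g62.4
```

```bash
python3 - <<'E'
from rb import *
ctrl.move_l(G(0,0,77.5+D),rate=60); st("relax")
ctrl.grip(26); st("open")
ctrl.move_l(G(0,0,125+D),rate=150)
ctrl.move_l(G(-115,0,135+D),rate=200); st()
ims={n:np.mean([ctrl.read_camera(n)["pixels"].astype(float) for _ in range(3)],0)[:,:,::-1] for n in("top","side")}
for n,im in ims.items():
    np.save(n+"5.npy",im)
    m=((im[:,:,1]>im[:,:,2]*1.12)&(im[:,:,1]>im[:,:,0]*1.08)).astype(np.uint8)
    v,u=np.nonzero(m);W=np.array([onplane(n,p,80) for p in zip(u,v)])[:,:2]
    c,s=np.cos(P[2]),np.sin(P[2]);d=W-P[:2];g=np.c_[c*d[:,0]+s*d[:,1],-s*d[:,0]+c*d[:,1]]
    k=(abs(g[:,1])<30)&(abs(g[:,0])<110);g=g[k]
    if len(g): print(n,len(g),"x",g[:,0].min(),g[:,0].max(),"y med",np.median(g[:,1]),"slope",np.polyfit(g[:,0],g[:,1],1))
a=[np.clip(im*1.2,0,255).astype(np.uint8) for im in ims.values()]
a=[cv2.resize(a[0][150:225,275:375],(400,300),interpolation=cv2.INTER_CUBIC),cv2.resize(a[1][180:255,255:355],(400,300),interpolation=cv2.INTER_CUBIC)]
cv2.imwrite("pics/seat.png",np.hstack(a))
E
```

```text
relax t22.73 [604.  -35.4  50.8] F [-7.3  1.7  8.2] w4.2 g60.2
open t23.07 [605.7 -35.9  50.5] F [-1.1  0.7 -0.1] w26.2 g0.0
 t24.27 [ 578.2 -147.   107.1] F [ 0.7 -0.   0.5] w25.9 g0.0
top 77 x -92.75669188983517 67.1933323626965 y med -0.6403994488715448 slope [ 0.01077013 -0.72540148]
side 67 x -70.90670009188122 71.06859547246741 y med 0.4717699510107889 slope [-0.00735339  0.63528551]
```

The pencil is seated: both cameras put it at y within about 0.7 mm of 0, with almost no slope. Next I grip the handle and draw the arm out.

```bash
cat > draw.py <<'E'
from rb import *
ax=np.array([np.cos(P[2]),np.sin(P[2])])
def gx(s): return float((np.array(s["tcp_pos"])[:2]-P[:2])@ax)
def look(tag):
    import prof
    for n in("top","side"):
        im=np.mean([ctrl.read_camera(n)["pixels"].astype(float) for _ in range(3)],0)[:,:,::-1];np.save(f"{n}_{tag}.npy",im)
E
python3 - <<'E'
from draw import *
import sys
Y=-2.3
ctrl.grip(72,45)
ctrl.move_l(G(-115,Y,110+D),rate=150)
ctrl.move_l(G(-115,Y,36+D),rate=100); ctrl.hold(.1); st("at")
ctrl.grip(30,45); ctrl.hold(.2); s=st("grip"); x0=gx(s); print("x0",x0)
if not 36<s["gripper_width"]<44: sys.exit()
for d in (12,54):
    ctrl.move_l(G(-115+d,Y,36+D),rate=40); ctrl.hold(.2); s=st("d%d"%d); print(gx(s)-x0)
for n in("top","side"):
    np.save(n+"6.npy",np.mean([ctrl.read_camera(n)["pixels"].astype(float) for _ in range(3)],0)[:,:,::-1])
a=[np.clip(np.load(n+"6.npy")*1.2,0,255).astype(np.uint8) for n in("top","side")]
a=[cv2.resize(a[0][150:225,275:365],(396,330),interpolation=cv2.INTER_CUBIC),cv2.resize(a[1][180:255,240:330],(396,330),interpolation=cv2.INTER_CUBIC)]
cv2.imwrite("pics/drawn.png",np.hstack(a)); st()
E
```

```text
at t26.38 [ 581.8 -148.5   10. ] F [-0.2 -0.7  0.1] w72.0 g0.0
grip t26.99 [ 579.  -147.5    9.5] F [-6.5  2.6  8.8] w37.8 g47.0
x0 -114.71924070437811
d12 t27.64 [ 581.5 -137.     9.5] F [-7.6 -2.5  8.2] w37.9 g46.7
10.750655489439211
d54 t29.04 [591.3 -96.4   9.4] F [-6.8 -4.5  7.7] w38.0 g47.0
52.49808614921788
 t29.34 [591.3 -96.5   9.5] F [-6.5 -4.1  8.2] w37.7 g47.0
```

View pics/drawn.png

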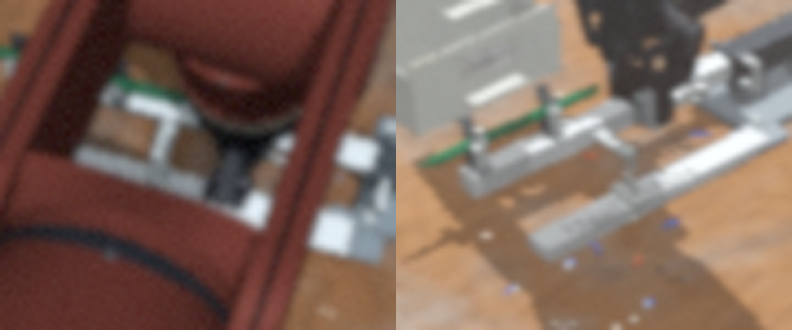

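```bash
cat > fin.py <<'E'
from geo import *
P=np.array([605.3,-35.8,1.337])
def samp(f,n,pts):
    uv=proj(n,g2w(P,pts)).astype(np.float32);im=np.load(f).astype(np.float32)
    return cv2.remap(im,uv[None,:,0].copy(),uv[None,:,1].copy(),cv2.INTER_CUBIC)[0].mean(1)
for c in cal: print(c,"cam",(-cal[c]["R"].T@cal[c]["t"]).round())
xs=np.arange(-90,20,.5)
def peak(g,lo,hi):
    k=(xs>lo)&(xs<hi);x=xs[k];w=g[k]-np.percentile(g[k],50);w=np.clip(w-0.3*w.max(),0,None);return (x*w).sum()/w.sum()
for n in("top","side"):
    for f,lo,hi in((n+".npy",-80,-48),(n+"6.npy",-28,4)):
        print(f,"strip",[round(float(peak(samp(f,n,[(x,y,50) for x in xs]),lo,hi)),1) for y in(18,22,26,30,34)])
    for y in(42,45,48,51,54):
        g=samp(n+".npy",n,[(x,y,31) for x in xs]);print(n,"ridge y",y," ".join(f"{int(a)}:{b:.0f}" for a,b in zip(xs,g) if -22<=a<=0 and a==int(a)))
E
python3 fin.py
```

```text
top cam [ 403. -105. 1021.]
side cam [-87. 724. 706.]
top.npy strip [-64.8, -65.2, -64.8, -64.7, -64.8]
top6.npy strip [-11.0, -10.4, -10.2, -10.0, -10.7]
top ridge y 42 -22:171 -21:168 -20:164 -19:159 -18:156 -17:153 -16:149 -15:147 -14:145 -13:145 -12:145 -11:145 -10:146 -9:147 -8:148 -7:151 -6:153 -5:156 -4:161 -3:165 -2:169 -1:173 0:174
top ridge y 45 -22:172 -21:170 -20:166 -19:162 -18:158 -17:153 -16:149 -15:147 -14:143 -13:141 -12:139 -11:139 -10:139 -9:140 -8:142 -7:144 -6:147 -5:153 -4:159 -3:165 -2:170 -1:172 0:173
top ridge y 48 -22:169 -21:167 -20:164 -19:162 -18:158 -17:154 -16:150 -15:145 -14:139 -13:134 -12:131 -11:130 -10:131 -9:134 -8:138 -7:144 -6:151 -5:157 -4:163 -3:168 -2:171 -1:172 0:172
top ridge y 51 -22:160 -21:158 -20:156 -19:154 -18:152 -17:150 -16:147 -15:141 -14:136 -13:131 -12:129 -11:130 -10:132 -9:136 -8:140 -7:146 -6:151 -5:155 -4:160 -3:163 -2:165 -1:166 0:166
top ridge y 54 -22:153 -21:150 -20:149 -19:147 -18:147 -17:147 -16:145 -15:143 -14:140 -13:137 -12:135 -11:135 -10:136 -9:139 -8:141 -7:142 -6:142 -5:143 -4:145 -3:149 -2:153 -1:156 0:158
side.
[... 342 characters left out ...]
 -17:138 -16:141 -15:143 -14:146 -13:149 -12:151 -11:152 -10:151 -9:148 -8:144 -7:139 -6:135 -5:134 -4:135 -3:137 -2:140 -1:143 0:144
side ridge y 48 -22:118 -21:124 -20:129 -19:132 -18:134 -17:137 -16:141 -15:145 -14:149 -13:153 -12:155 -11:156 -10:155 -9:151 -8:146 -7:142 -6:140 -5:140 -4:142 -3:146 -2:150 -1:154 0:157
side ridge y 51 -22:124 -21:127 -20:131 -19:136 -18:140 -17:143 -16:146 -15:149 -14:151 -13:153 -12:156 -11:158 -10:156 -9:152 -8:147 -7:142 -6:138 -5:137 -4:140 -3:145 -2:152 -1:160 0:167
side ridge y 54 -22:145 -21:151 -20:155 -19:157 -18:158 -17:159 -16:159 -15:159 -14:160 -13:162 -12:162 -11:160 -10:158 -9:155 -8:149 -7:142 -6:136 -5:132 -4:132 -3:136 -2:144 -1:153 0:163
```

Averaging the image and TCP estimates puts the pointer at x ≈ -11.4. The ridge measures -11.3, so they agree well inside the 3 mm tolerance. Handing in.

```bash
python3 - <<'E'
from rb import *
ctrl.hold(.5); st(); print(ctrl.close_job())
E
```

```text
t29.84 [591.4 -96.5   9.5] F [-7.  -3.6  7.8] w37.5 g47.0
the job is handed in; nothing more can be done
None
```

I handed the job in at 29.8 s: the pencil is seated in both clips, point outward, and the gripper is holding the arm out with the pointer within an estimated 1–2 mm of the rider's ridge (limit 3 mm); no verdict came back.

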